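# Run a round blank along the fence and home into a drilling jig

## Task

Load the round dark wooden blank into the drilling jig: first push it up against the fence near the fence's free end, before the halfway point of its open stretch, then slide it along the fence, always touching it and flat on the bench, into the channel past the orange sprung shoe, until it sits fully home on the hidden stop with the stop's pin pressed in. Press it on the stop firmly for a moment (some 5 to 10 N more than it takes to slide it), but never push harder than 25 N, and leave everything else on the bench where it is.

Things in the scene. Friction and masses are not known exactly. Their poses are not given: they have to be found in the camera images.
- jig: Drilling jig fixed on the bench. Origin: on the bench, on the fence's face, at the channel's mouth. z up; y along the fence in the direction of travel (channel at y > 0); x square to the fence. The fence is a light batten 34 mm high: face at x = 0, batten x 0 to 22 mm, y -260 to 170 mm. The blank belongs on the -x side.
- fence_end (a point): Top corner of the fence's face at its free end, 260 mm before the channel's mouth, 34 mm above the bench. The open stretch of the fence runs from here to the mouth. Room: a carton 270 mm high stands right of the fence at world x 0.31 to 0.60, y below -0.24 m; bins hang behind the fence at x above 0.65, y above -0.06, from 0.23 m up.
- outer_wall (a point): Top inner corner of the channel's outer wall at the mouth (x = -112, y = 0 of the jig). The wall is 34 mm high, 20 mm thick (x -132 to -112) and runs from y = 0 to 170 mm.
- shoe_face (a point): Mouth end of the flat face of the orange sprung shoe, at its top, 29 mm high (x = -84.5 of the jig, flat from y = 34 to 104). From it a slanting lead-in goes back to x = -93, y = 2. The blank must push the shoe back 5.5 mm (limit 10); it then squeezes the blank on the fence with about 4 N, so the blank drags with about 2 to 5 N and stays where it is left.
- hood_edge (a point): Middle of the upper front edge of the plywood hood that covers the channel from y = 100 to 170 mm of the jig; underside 36 mm, top 46 mm above the bench. The fingers stay in front of it: they push on the back of the blank.
- blank: Round dark polished wooden blank, a flat disc of 90 mm diameter and 30 mm height, about 0.16 kg, lying flat on the bench, too wide for the gripper. Origin at the centre of its underside, z up. Lying against the fence its centre is at x = -45 mm of the jig's frame.
- pin (a joint): Small sprung pin in the face of the solid stop under the hood, 16 mm up, at jig x = -45. In m: 0 = out, 0.002 = flush; spring 0.4 to 0.8 N, too light to feel. The stop is set anew each time and hidden: the blank is home on it, pin flush, with its centre anywhere from y = 73 to 103 mm of the jig. The stop itself does not give; it is felt as a rise over the drag.
- masking_tape: Roll of masking tape lying flat, 96 mm across, 25 mm high; bystander. Origin at the centre of its underside.
- screw_dish: Round metal dish with screws, 86 mm across, 26 mm high; bystander. Origin at the centre of its underside.
- offcut_1: Pine block 75 x 83 x 40 mm; bystander. Origin at the centre of its underside.
- glue_bottle: White glue bottle with a red cap, 57 mm across, 170 mm high, behind the fence; bystander. Origin at the centre of its underside.
- tape_measure: Tape measure 58 x 77 x 62 mm; bystander. Origin at the centre of its underside.
Things that resemble listed ones, but are neither listed nor needed, are in the scene too. What is shaped like the blank but purple or yellow is not meant.

How it is judged:
By the outcome, as a careful person would: the job done as asked, in the order asked, and still so for the second after the job is handed in, with the robot touching nothing.
It also fails if it takes over 70 s, if anything falls off the work surface, if the arm or the gripper's body presses on something with over 40 N, if the wrist force passes 120 N, or if a joint passes its speed limit or range.

## Robot

A 6-joint arm with a two-finger parallel gripper is mounted at the origin on a cart in front of the work surface, level with it; the furniture and walls round the work are solid. World frame = base frame: x ahead of the robot, y to its left, z up, the work surface at z = 0. Lengths are in mm, angles in rad, forces in N, time in s.
With the tool pointing down it reaches from about 400 to 925 mm from the base axis. Payload 12.5 kg.
Tool frame: the origin (TCP) lies on the mounting face of the last link; the fingertips stand 190 mm ahead of it and the grasp point (between the pads) lies 171 mm ahead of it; x points along the fingers, y is the direction in which the jaws open and shut, and the axes are right-handed (so a half turn about x gives the same grasp; the last joint's range is limited). The gripper opens to 95 mm and grips with 3 to 60 N. Pads are 20 mm wide; open, the fingers measure 119 mm over their backs; the gripper's body (75 mm by 180 mm) begins 59 mm behind the grasp point.
Start: joints at [-1.425, 0.491, 1.559, -0, 1.092, -0.106], TCP at [155.737, -605.286, 404.761] pointing down, gripper open.
Joint ranges: [-3.1, 3.1], [-0.84, 2.19], [0.05, 2.79], [-1.13, 4.28], [0.06, 2.93], [-2.69, 2.69]. Speed limits (rad/s): [2.22, 2.22, 2.79, 3.14, 3.14, 3.14].

## Interface

Orientations are given as [roll, pitch, yaw] about the fixed x, y, z axes, in that order (R = Rz(yaw) Ry(pitch) Rx(roll)).
In Python, from cell import env, eyes gives the robot as it stands. The module is installed in compiled form; this text tells all that it offers.
- The arm moves only by the tool jog_arm, never from a script. Its argument "deltas" is one flat list of numbers, 7 for each row, row after row: the shift along the tool's x, y, z in mm, then the turn, a rotation vector about the tool's x, y, z in rad, then the opening, from 0 (shut) to 1 (fully open). A call has 1 to 10 rows; each row shifts and turns the pose as measured when the row begins, along the tool's axes as they then stand; what a row does not reach is not made up. A row lasts 1/8 s, in which the tool goes at most 62.5 mm and 10.7 degrees, less where a joint would pass 70% of its speed; a pose out of reach is approached as far as the arm can. A call is refused whole if a number of a shift passes 62.5 or a number of a turn 0.188, either way. A call with a gripper value outside its range is refused whole. The fingers move at their own pace and stop on an object; the grip force is fixed at half the most. Time passes only in rows, so rows that do not move let the fingers close. It gives the time, the measured TCP pose, the force and the opening at its end, in the units of the state.
- env.state(): the state, without advancing time (a new reading comes with each control period).
- eyes.read_camera(name): name is "scene" or "top" or "wrist"; returns a dict with "image" (480x640x3 uint8, red, green, blue), "fovy" (degrees; the focal length in pixels is half the picture's height over the tangent of half this angle, whatever the lens; pixels are square), "cx", "cy" (the principal point, pixels), "dist" ([k1, k2, p1, p2, k3] as OpenCV has them; the pictures are not rectified), "world_from_camera" (4x4, takes a point from camera to world coordinates). Camera axes: x right, y up, looking along -z (the intrinsics and any distortion apply to the point x, -y, -z); pixel columns grow to the right and rows downward; lengths in mm; the calibration is good to about 2 mm. A picture is of the moment at which its call begins. There is no depth.
- env.job_done(): hands the job in, once; it reports no verdict.
The state is a dict: "t": time; "joints": joint angles; "qvel": joint speeds; "tau": joint torques, N m; "eef_pos": TCP position; "tcp_rot": TCP orientation; "ft_force": force on the tool from outside, world axes, zero at the start; "moment": the same for the moment, N m; "opening": opening from 0.0 (shut) to 1.0 (fully open).
Only numpy, scipy, OpenCV 4.12 (cv2) and the standard library are available. Lean on these libraries where they do the work, as an engineer would, in place of code of your own. Each camera call takes 0.05 s, during which the arm holds its last target.

## Working session

There is one attempt and no reset: what is moved stays moved. The work goes in short steps, Python scripts to look and compute and a tool call to move; the robot and the scene stay as the last step left them, time stands still between calls to the robot, and variables do not carry over. Pictures are saved under pics/ and viewed, and the job is handed in when it is done.

Besides the shell and the picture viewer there is one more tool, called after ">>>" as a command line: name --argument value ..., lists and objects as JSON in quotes. jog_arm: Moves the arm, as the interface text tells. Its arguments: {"type":"object","properties":{"deltas":{"type":"array","items":{"type":"number"}}},"required":["deltas"]}

```bash
mkdir -p pics
python3 - <<'E'
from cell import env, eyes
import cv2,json
print(env.state())
for n in ["scene","top","wrist"]:
    d=eyes.read_camera(n)
    cv2.imwrite(f"pics/{n}0.png",d["image"][:,:,::-1])
    print(n,d["fovy"],d["cx"],d["cy"],d["dist"],d["world_from_camera"])
E
```

```text
{'t': 0.0, 'joints': array([-1.42459149e+00,  4.91540862e-01,  1.55946992e+00, -1.24167462e-05,
        1.09168245e+00, -1.05581424e-01]), 'qvel': array([-0.00170971,  0.00203337,  0.00080442,  0.00040352, -0.00016517,
       -0.00036869]), 'tau': array([-3.32118987e-03, -6.12644720e+01, -2.58182824e+01,  6.91009476e-02,
        4.82373463e-02, -7.84565304e-05]), 'eef_pos': array([ 155.73517775, -605.24313844,  404.16619878]), 'tcp_rot': array([-1.66637205,  1.5696957 ,  1.7270126 ]), 'ft_force': array([-0.32328498,  0.4455069 , -0.60707136]), 'moment': array([ 0.04750874, -0.00826328, -0.09212209]), 'opening': 0.9962645897736023}
scene 46.32423069992523 315.23294135089395 234.689958448155 [0.04485935 0.         0.         0.         0.        ] [[-4.96567702e-01  5.34685334e-01 -6.83763198e-01 -5.10531936e+02]
 [-8.67983686e-01 -3.01356867e-01  3.94700341e-01  7.67946649e+02]
 [ 4.98374871e-03  7.89490742e-01  6.13742234e-01  1.02413510e+03]
 [ 0.00000000e+00  0.00000000e+00  0.00000000e+00  1.00000000e+00]]
top 54.77052169849454 326.9149908062255 245.92800084202938 [0.00808595 0.         0.         0.         0.        ] [[-2.69890535e-02  9.86706543e-01 -1.60255386e-01  3.49618007e+02]
 [-9.99492689e-01 -2.39242395e-02  2.10236803e-02  1.53378703e+02]
 [ 1.69102147e-02  1.60741496e-01  9.86851669e-01  1.24009349e+03]
 [ 0.00000000e+00  0.00000000e+00  0.00000000e+00  1.00000000e+00]]
wrist 70.51567102930133 322.55950182279 234.92274945045395 [-0.03311402  0.          0.          0.          0.        ] [[ 2.50421232e-01  9.28414806e-01  2.74472504e-01  2.33081731e+02]
 [-9.68135135e-01  2.40699192e-01  6.91249553e-02 -5.85422254e+02]
 [-1.88867809e-03 -2.83036831e-01  9.59107181e-01  3.85011623e+02]
 [ 0.00000000e+00  0.00000000e+00  0.00000000e+00  1.00000000e+00]]
```

View pics/scene0.png

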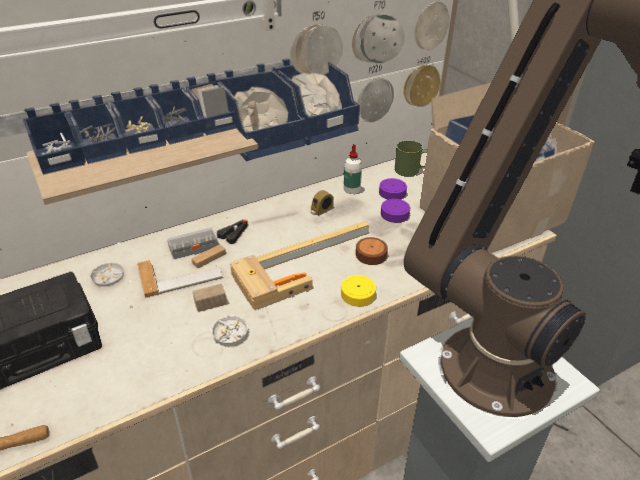

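View pics/top0.png

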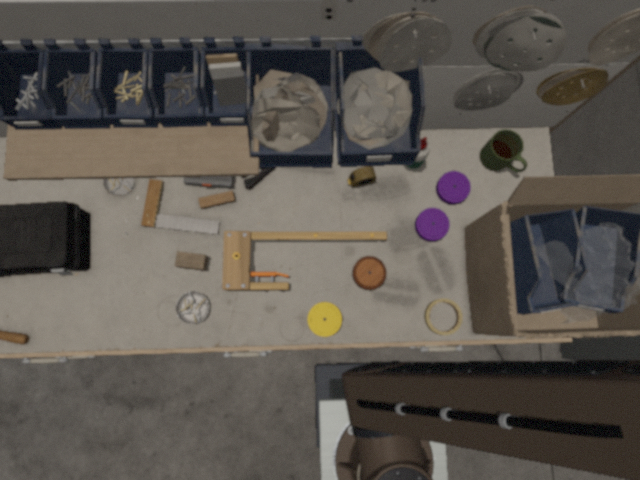

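View pics/wrist0.png

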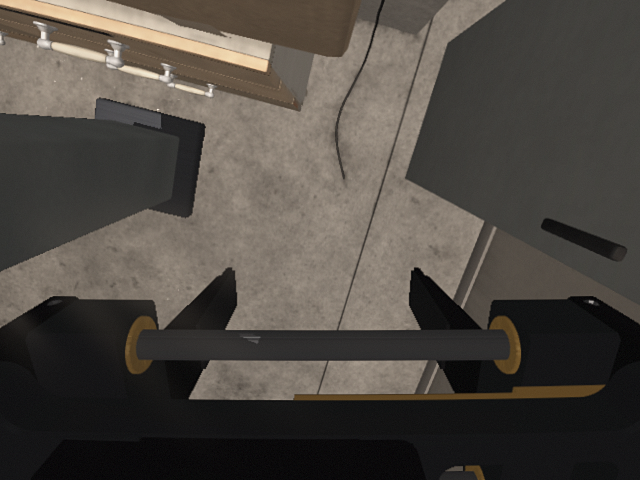

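The scene view shows the dark blank at (371,250), the fence from (368,229) to about (258,262), and the channel with the orange shoe near (290,282). In the top view the blank is at (369,272), the fence runs (386,237) to (252,237), and travel goes left. Next I'll zoom in and measure.

```bash
cat > h.py <<'E'
import numpy as np, cv2
from cell import env, eyes
def K(d):
    f=240/np.tan(np.radians(d["fovy"])/2)
    return np.array([[f,0,d["cx"]],[0,f,d["cy"]],[0,0,1.]])
def pix2w(d,uv,z):
    p=cv2.undistortPoints(np.array(uv,float).reshape(-1,1,2),K(d),np.array(d["dist"])).reshape(-1,2)
    T=np.array(d["world_from_camera"]); r=np.c_[p[:,0],-p[:,1],-np.ones(len(p))]@T[:3,:3].T
    o=T[:3,3]; z=np.broadcast_to(z,len(p))
    return o+r*((z-o[2])/r[:,2])[:,None]
def w2pix(d,P):
    T=np.array(d["world_from_camera"]); c=(np.array(P,float).reshape(-1,3)-T[:3,3])@T[:3,:3]
    c=c*[1,-1,-1]
    return cv2.projectPoints(c,np.zeros(3),np.zeros(3),K(d),np.array(d["dist"]))[0].reshape(-1,2)
def crop(n,x0,y0,x1,y1,s,name,d=None):
    d=d or eyes.read_camera(n)
    im=d["image"][y0:y1,x0:x1,::-1]
    cv2.imwrite(f"pics/{name}.png",cv2.resize(im,None,fx=s,fy=s,interpolation=cv2.INTER_CUBIC)); return d
E
python3 - <<'E'
from h import *
import pickle
d={}
for n,b in dict(top=(210,215,410,345),scene=(220,215,410,345)).items():
    d[n]=crop(n,*b,4,n+"z")
pickle.dump(d,open("d0.pkl","wb"))
E
```

```text
(no output)
```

View pics/topz.png

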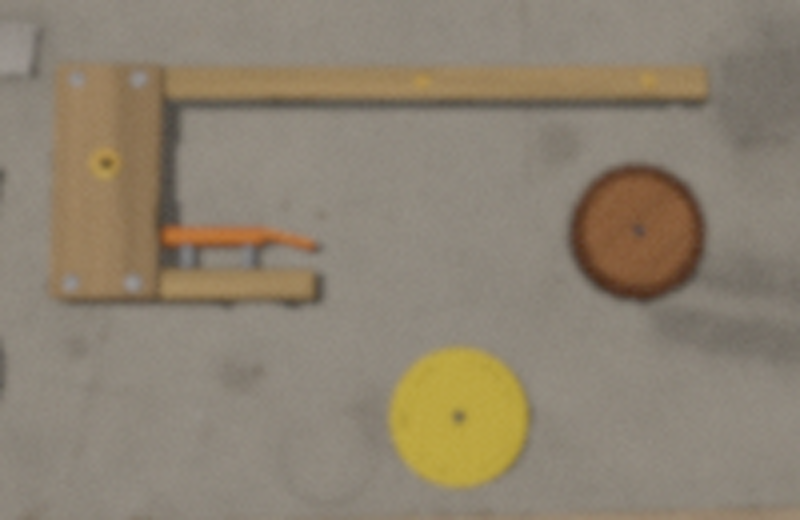

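View pics/scenez.png

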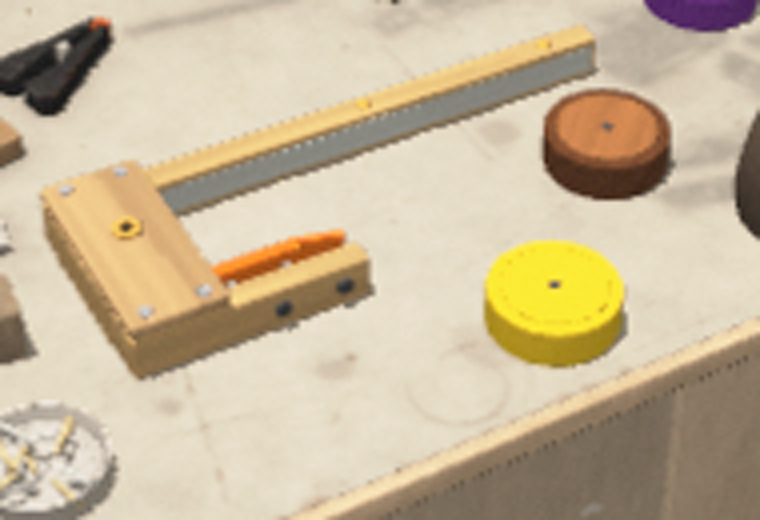

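Run:
```python
from h import *
import pickle
from scipy.optimize import least_squares
d=pickle.load(open("d0.pkl","rb"))
off=dict(top=(210,215),scene=(220,215))
J=dict(fe=(0,-260,34),fb=(22,-260,34),wi=(-112,0,34),wo=(-132,0,34),sh=(-84.5,34,29),h1=(22,100,46),h2=(-132,100,46))
obs=dict(top=dict(fe=(707,101),fb=(707,68),wi=(316,270),wo=(316,298),sh=(264,232),h1=(163,66),h2=(160,299)),
 scene=dict(fe=(596,47),wi=(360,243),h2=(230,302),h1=(140,160)))
def px(n,z): return np.array(off[n])+(np.array(z)+.5)/4-.5
def T(p,X):
    c,s=np.cos(p[2]),np.sin(p[2]); X=np.array(X,float); return np.array([p[0]+c*X[0]-s*X[1],p[1]+s*X[0]+c*X[1],X[2]])
def res(p,cams):
    return np.concatenate([w2pix(d[n],T(p,J[k]))[0]-px(n,z) for n in cams for k,z in obs[n].items()])
for cams in (["top"],["scene"],["top","scene"]):
    r=least_squares(res,[500,0,0],args=(cams,)); print(cams,r.x,np.round(r.fun,1))
# blank: top-rim ellipse & centre mark
print("blank top", pix2w(d["top"],[px("top",(638,232))],30), "scene",pix2w(d["scene"],[px("scene",(607,127))],30))
for n,(a,b,c) in dict(top=(570,160,0),scene=(520,70,0)).items(): pass
for n,z in (("top",(458,416)),("scene",(555,285))): print("yellow",pix2w(d[n],[px(n,z)],30))
print("tape roll",pix2w(d["top"],[(442,317)],25),"purple",pix2w(d["top"],[(432,225)],30))
pickle.dump(r.x,open("jig.pkl","wb"))
```

```text
['top'] [ 5.64225596e+02  2.27917075e+02 -2.10894658e-02] [ 0.7 -0.3  0.4 -0.2 -0.2  0.1 -0.2  0.8  0.  -0.7 -0.1 -0.3 -0.6  0.5]
['scene'] [ 5.58948953e+02  2.29897000e+02 -2.63383066e-02] [ 1.1 -0.9 -0.5  0.6  0.6 -0.5 -1.2  0.4]
['top', 'scene'] [ 5.63193225e+02  2.28251927e+02 -2.15399367e-02] [ 0.5  0.1  0.3  0.2 -0.3  0.5 -0.4  1.2 -0.1 -0.3 -0.2  0.1 -0.7  0.8
  0.5 -2.  -0.5 -0.6  0.7 -1.7 -1.2 -0.6]
blank top [[472.43663884  18.69280977  30.        ]] scene [[472.99139234  17.62378672  30.        ]]
yellow [[356.34039125 139.9256489   30.        ]]
yellow [[355.22590284 138.50585612  30.        ]]
tape roll [[ 352.3863287  -166.84730227   25.        ]] purple [[ 596.02239082 -155.06035888   30.        ]]
```

```bash
cat >> h.py <<'E'
from scipy.spatial.transform import Rotation as Ro
import pickle
JIG=pickle.load(open("jig.pkl","rb"))
def j2w(p):
    c,s=np.cos(JIG[2]),np.sin(JIG[2]); return np.array([JIG[0]+c*p[0]-s*p[1],JIG[1]+s*p[0]+c*p[1],p[2] if len(p)>2 else 0])
def w2j(p):
    c,s=np.cos(JIG[2]),np.sin(JIG[2]); dx,dy=p[0]-JIG[0],p[1]-JIG[1]; return np.array([c*dx+s*dy,-s*dx+c*dy])
def Rt(): return Ro.from_euler("xyz",env.state()["tcp_rot"]).as_matrix()
def go(w): # world delta in tool axes
    return Rt().T@(np.array(w)-env.state()["eef_pos"])
def turn(az): # needed rotvec to have tool y at world azimuth az, tool x down
    y=np.array([np.cos(az),np.sin(az),0]);x=np.array([0,0,-1.]);T=np.c_[x,y,np.cross(x,y)]
    return Ro.from_matrix(Rt().T@T).as_rotvec()
E
python3 - <<'E'
from h import *
print(Rt().round(3)); a=j2w((-134,-260)); print(a)
print(w2j((472.7,18.2)))
for w in ((156,-605,550),(380,-330,550),(a[0],a[1],550)): print(go(w))
b=np.pi/4
for az in (-b+JIG[2],-b+JIG[2]+np.pi): print(turn(az))
E
```

```text
[[-0.     0.249 -0.968]
 [ 0.    -0.968 -0.249]
 [-1.    -0.    -0.   ]]
[423.62435888 -28.80163087   0.        ]
[ -85.94807709 -211.95226789]
[-145.49266529   -0.26872088   -0.33287751]
[-145.40106014 -210.77493979 -285.79412428]
[-145.28581683 -491.60102245 -403.09817479]
[-5.12013660e-01 -1.28075020e-04  3.83809041e-04]
[2.62957894e+00 5.15949339e-04 1.72169529e-04]
```

>>> jog_arm --deltas '[-50, 0, 0, 0, 0, 0, 0.3, -50, 0, 0, 0, 0, 0, 0.3, -50, 0, 0, 0, 0, 0, 0.3, 0, -30, -41, 0, 0, 0, 0.3, 0, -30, -41, 0, 0, 0, 0.3, 0, -30, -41, 0, 0, 0, 0.3, 0, -30, -41, 0, 0, 0, 0.3, 0, -30, -41, 0, 0, 0, 0.3, 0, -30, -41, 0, 0, 0, 0.3, 0, -30, -41, 0, 0, 0, 0.3]'

```text
t: 1.5
eef_pos: [385.6, -324.6, 558.7]
tcp_rot: [-2.011, 1.568, 1.376]
ft_force: [0.5, 0.3, 0.7]
opening: 0.3
```

Run:
```python
from h import *
a=j2w((-134,-260)); s=env.state(); print(s["eef_pos"],s["ft_force"],s["opening"],s["t"]); print(go((a[0],a[1],500)),turn(-np.pi/4+JIG[2]))
```

```text
[ 385.62797016 -324.60863659  558.65580806] [0.45414221 0.28363881 0.69191592] 0.3003105888213934 1.5
[  59.45679938 -277.50219894 -108.82753603] [-0.51783615 -0.0017526   0.0020837 ]
```

>>> jog_arm --deltas '[10, -46, -18, 0, 0, 0, 0.3, 10, -46, -18, 0, 0, 0, 0.3, 10, -46, -18, 0, 0, 0, 0.3, 10, -46, -18, 0, 0, 0, 0.3, 10, -46, -18, 0, 0, 0, 0.3, 10, -46, -18, 0, 0, 0, 0.3, 0, 0, 0, -0.173, 0, 0, 0.3, 0, 0, 0, -0.173, 0, 0, 0.3, 0, 0, 0, -0.172, 0, 0, 0.3]'

```text
t: 2.62
eef_pos: [423.5, -17.1, 497.5]
tcp_rot: [-2.959, 1.568, 0.966]
ft_force: [-0.0, 0.3, -0.7]
opening: 0.3
```

Run:
```python
from h import *
a=j2w((-134,-260)); s=env.state(); print(s["eef_pos"],s["ft_force"],s["opening"],s["t"]); print(go((a[0],a[1],197)),turn(-np.pi/4+JIG[2]))
d=crop("wrist",0,0,640,480,1,"w1")
c=w2pix(d,[[472.7,18.2,30],*[j2w(p) for p in ((0,-260,34),(0,-130,34))]]);print(c)
```

```text
[423.46741711 -17.12746867 497.53921283] [-0.00841149  0.29175209 -0.67927076] 0.30009168591466934 2.625
[300.50932653   8.54437451   9.01484726] [ 0.01967883 -0.00294449  0.00057265]
[[330.5703053  152.42739042]
 [406.41204654 132.58177904]
 [335.71431934  50.55286255]]
```

View pics/w1.png

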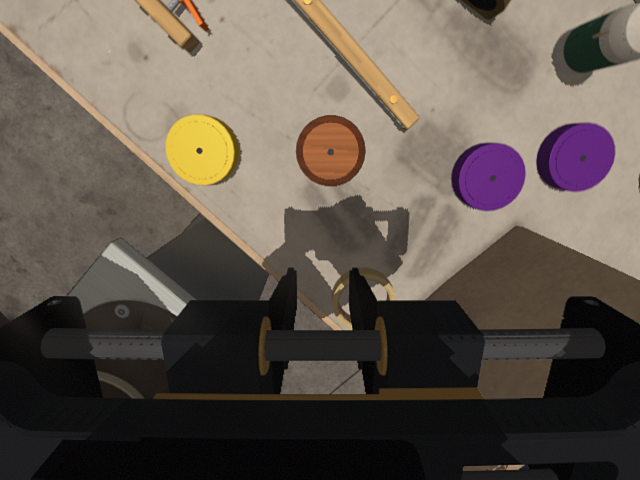

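The wrist view puts the blank at (330,151) and the fence end at about (404,130), and both match my projections to within 3 px. Next I'll descend behind the blank.

>>> jog_arm --deltas '[0, 8.5, 9, 0.02, -0.003, 0, 0.3, 50, 0, 0, 0, 0, 0, 0.3, 50, 0, 0, 0, 0, 0, 0.3, 50, 0, 0, 0, 0, 0, 0.3, 50, 0, 0, 0, 0, 0, 0.3, 50, 0, 0, 0, 0, 0, 0.3, 30, 0, 0, 0, 0, 0, 0.3, 12, 0, 0, 0, 0, 0, 0.3, 0, 0, 0, 0, 0, 0, 0.3]'

```text
t: 3.8
eef_pos: [424.9, -36.4, 198.9]
tcp_rot: [2.029, 1.564, -0.382]
ft_force: [0.2, 0.4, -0.0]
opening: 0.299
```

Run:
```python
from h import *
a=j2w((-134,-260)); s=env.state(); print(s["eef_pos"],s["ft_force"],s["moment"],s["opening"],s["t"]); print(go((a[0],a[1],197)),turn(-np.pi/4+JIG[2]))
d=crop("wrist",0,0,640,480,1,"w2")
d2=crop("scene",300,200,440,300,5,"s2")
```

```text
[424.89870204 -36.40559874 198.93425947] [ 0.19375742  0.43934186 -0.03202496] [-0.01300012 -0.01025783 -0.06114534] 0.2994798406743877 3.8
[ 1.90721282 -6.52457752 -4.12044476] [-0.03310519 -0.00287143 -0.00607719]
```

View pics/w2.png

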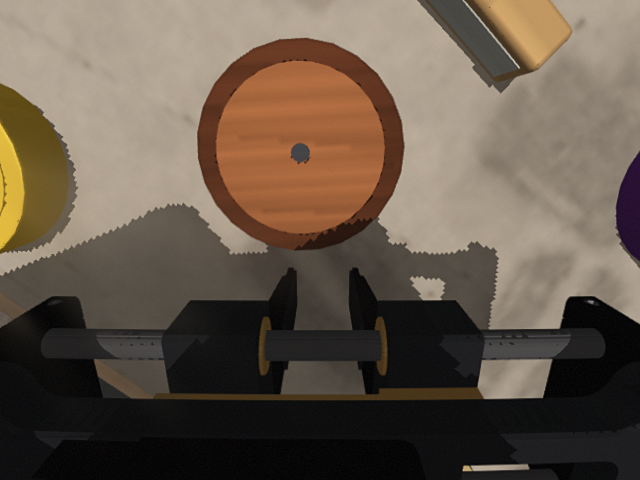

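View pics/s2.png

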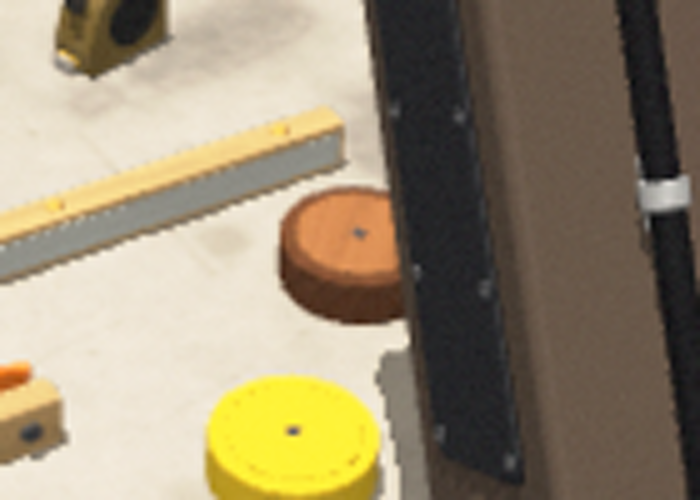

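Wrist view: the fingertips are behind the blank at (290..350, 270), with the blank's centre at (300,152), about 6 mm off the cradle's axis. I'll correct that and then push.

>>> jog_arm --deltas '[1.5, -6.5, 0, -0.033, -0.003, -0.006, 0.3, 0, 0, -5, 0, 0, 0, 0.3, 0, 0, -5, 0, 0, 0, 0.3, 0, 0, -5, 0, 0, 0, 0.3, 0, 0, -5, 0, 0, 0, 0.3]'

```text
t: 4.53
eef_pos: [436.0, -16.2, 200.9]
tcp_rot: [2.134, 1.564, -0.241]
ft_force: [0.3, -0.2, 0.5]
opening: 0.296
```

Run:
```python
from h import *
s=env.state(); print(s["eef_pos"],s["ft_force"],w2j(s["eef_pos"]),turn(-np.pi/4+JIG[2]))
d=crop("wrist",0,0,640,480,1,"w3")
```

```text
[436.00435121 -16.18310881 200.85936252] [ 0.31161151 -0.15170038  0.46762388] [-121.89466067 -247.11776149] [ 0.00288605 -0.00351978 -0.00555507]
```

View pics/w3.png

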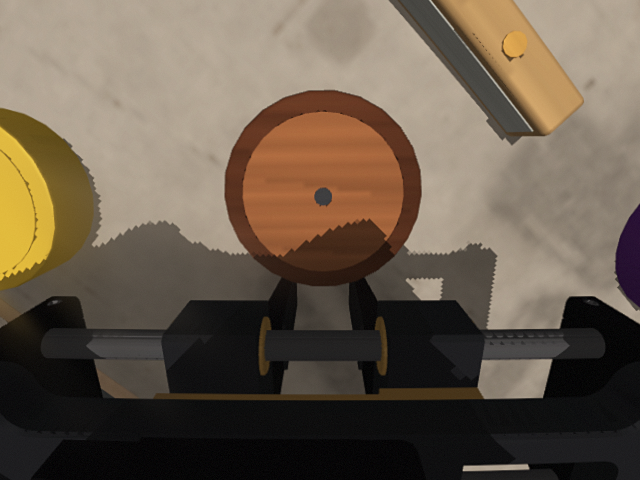

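The blank is now centred in the cradle at (322,196), nearly touching. I'll push it diagonally to the fence.

>>> jog_arm --deltas '[2, 0, -5, 0, -0.003, -0.005, 0.3, 0.5, 0, -5, 0, 0, 0, 0.3, 0, 0, -5, 0, 0, 0, 0.3, 0, 0, -5, 0, 0, 0, 0.3, 0, 0, -5, 0, 0, 0, 0.3, 0, 0, -5, 0, 0, 0, 0.3, 0, 0, -5, 0, 0, 0, 0.3]'

```text
t: 5.45
eef_pos: [463.1, 9.9, 198.0]
tcp_rot: [-1.229, 1.571, 2.679]
ft_force: [-0.4, 0.3, -0.5]
opening: 0.298
```

Run:
```python
from h import *
s=env.state(); print(s["eef_pos"],s["ft_force"],w2j(s["eef_pos"]),turn(-np.pi/4+JIG[2]))
d=crop("wrist",0,0,640,480,1,"w4")
print(w2j(pix2w(d,[(322,197)],30)[0]))
d=crop("top",330,220,430,300,6,"t4")
```

```text
[463.14372537   9.90301853 198.02103878] [-0.39965472  0.34918337 -0.49433121] [ -95.32343227 -220.45315029] [2.77581266e-03 8.47185095e-05 2.37371614e-04]
[ -57.96028374 -182.22262385]
```

View pics/w4.png

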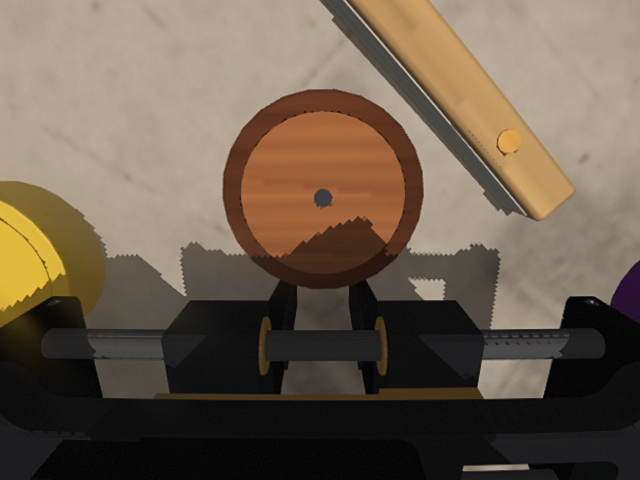

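View pics/t4.png

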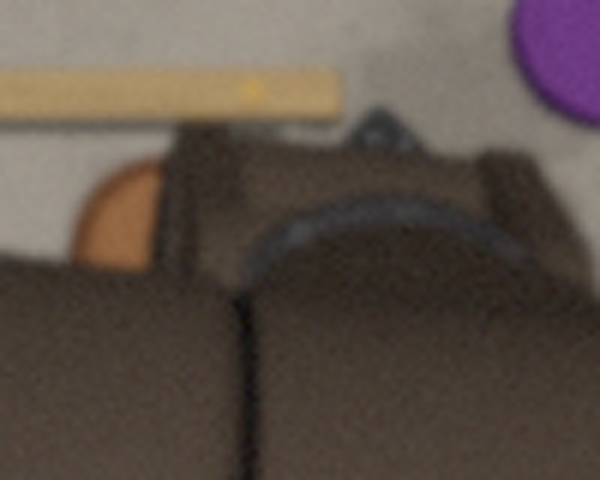

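The blank is cradled and moving, with its centre at jig (-58,-182), so about 13 mm from the fence. I'll slow down.

>>> jog_arm --deltas '[0, 0, -3, 0, 0, 0, 0.3, 0, 0, -3, 0, 0, 0, 0.3, 0, 0, -3, 0, 0, 0, 0.3, 0, 0, -3, 0, 0, 0, 0.3, 0, 0, -2, 0, 0, 0, 0.3]'

```text
t: 6.18
eef_pos: [473.8, 20.2, 198.0]
tcp_rot: [-1.191, 1.57, 2.717]
ft_force: [0.0, 0.3, -0.5]
opening: 0.295
```

>>> jog_arm --deltas '[0, 0, -1.5, 0, 0, 0, 0.3, 0, 0, -1.5, 0, 0, 0, 0.3]'

```text
t: 6.42
eef_pos: [476.1, 22.4, 198.0]
tcp_rot: [-1.173, 1.57, 2.735]
ft_force: [-1.1, -0.4, 0.8]
opening: 0.302
```

>>> jog_arm --deltas '[0, 0, -1.5, 0, 0, 0, 0.3, 0, 0, -1.5, 0, 0, 0, 0.3]'

```text
t: 6.68
eef_pos: [478.4, 24.6, 198.0]
tcp_rot: [-1.076, 1.57, 2.832]
ft_force: [-0.7, 0.2, 0.1]
opening: 0.301
```

>>> jog_arm --deltas '[0, 0, -1.5, 0, 0, 0, 0.3, 0, 0, -1.5, 0, 0, 0, 0.3]'

```text
t: 6.92
eef_pos: [479.8, 26.7, 197.8]
tcp_rot: [-0.805, 1.567, 3.104]
ft_force: [-7.4, -5.0, 4.0]
opening: 0.298
```

Run:
```python
from h import *
s=env.state(); print(s["eef_pos"],s["ft_force"],w2j(s["eef_pos"]),turn(-np.pi/4+JIG[2]),turn(JIG[2]))
d=crop("wrist",0,0,640,480,1,"w5")
print(w2j(pix2w(d,[(322,197)],30)[0]))
```

```text
[479.81945961  26.74036699 197.81827522] [-7.37876049 -4.97504222  3.99924579] [ -79.01421377 -203.26054121] [0.00311898 0.00262587 0.00272129] [-0.78227822  0.00142054  0.00361038]
[ -42.19221765 -165.00188522]
```

View pics/w5.png

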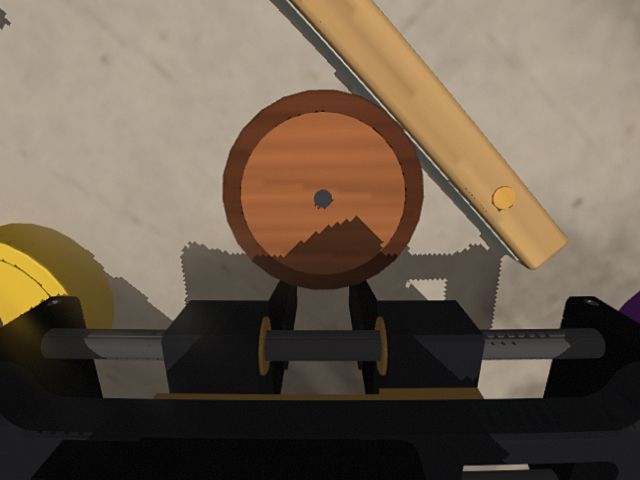

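The blank rests on the fence at jig y≈-165, before the halfway point at -130, with about 9 N of contact force. It reads x=-42, so my jig x estimate is about 3 mm off and I'll correct it. Next I'll back off, turn, and go behind it.

>>> jog_arm --deltas '[0, 0, 2, 0, 0, 0, 0.3, 0, 0, 10, 0, 0, 0, 0.3, 0, 0, 14, 0, 0, 0, 0.3, 0, 0, 0, -0.14, 0, 0, 0.3, 0, 0, 0, -0.14, 0, 0, 0.3, 0, 0, 0, -0.14, 0, 0, 0.3, 0, 0, 0, -0.14, 0, 0, 0.3, 0, 0, 0, -0.14, 0, 0, 0.3]'

```text
t: 7.98
eef_pos: [457.3, 4.7, 198.1]
tcp_rot: [-1.564, 1.568, 3.064]
ft_force: [-0.8, -0.2, -0.6]
opening: 0.295
```

Run:
```python
import pickle,numpy as np
j=pickle.load(open("jig.pkl","rb")); j[0]+=3; pickle.dump(j,open("jig.pkl","wb"))
from h import *
s=env.state(); print(s["eef_pos"],s["ft_force"],w2j(s["eef_pos"]))
print(turn(JIG[2]-.087)); w=j2w((-49,-223,197)); print(w,go(w))
d=crop("wrist",0,0,640,480,1,"w6")
```

```text
[457.32334913   4.73527018 198.10648136] [-0.77893584 -0.18648789 -0.63081265] [-104.03045803 -225.80967551]
[2.40126920e-02 5.12303195e-05 2.72316043e-03]
[512.401557     6.35903299 197.        ] [ 0.95726396 54.74728369 -6.26805099]
```

View pics/w6.png

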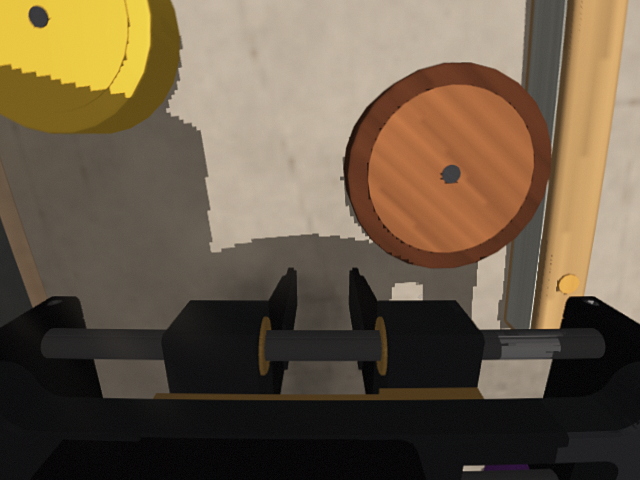

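>>> jog_arm --deltas '[0, 0, 6, 0.024, 0, 0.003, 0.3, 0.5, 18, 0, 0, 0, 0, 0.3, 0, 18, 0, 0, 0, 0, 0.3, 0, 18, 0, 0, 0, 0, 0.3, 0, 0, 0, 0, 0, 0, 0.3]'

```text
t: 8.65
eef_pos: [510.2, -10.5, 197.6]
tcp_rot: [1.49, 1.57, -0.204]
ft_force: [-0.5, 0.1, -0.5]
opening: 0.3
```

Run:
```python
from h import *
s=env.state(); print(s["eef_pos"],s["ft_force"],w2j(s["eef_pos"]))
print(turn(JIG[2]-.087)); w=j2w((-49.5,-217,197)); print(w,go(w))
d=crop("wrist",0,0,640,480,1,"w7")
```

```text
[510.24397237 -10.51256455 197.59258333] [-0.48722899  0.12898197 -0.49689458] [ -50.79369908 -239.91415439]
[-1.44983369e-02  2.71026544e-05 -3.05843480e-04]
[512.03090261  12.36841027 197.        ] [  0.59169611  -1.03489754 -22.92732358]
```

View pics/w7.png

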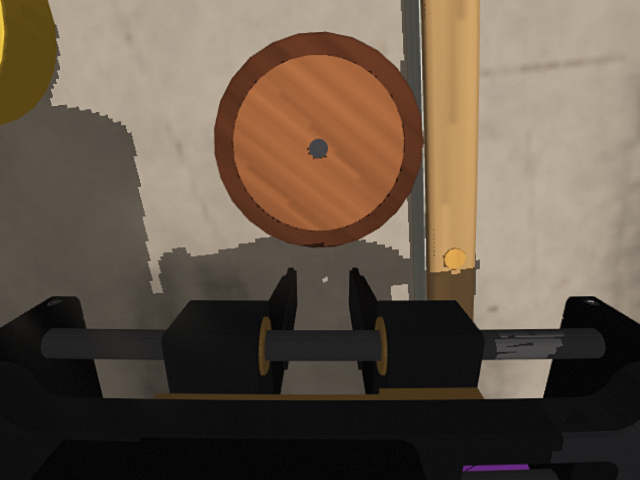

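The blank sits against the fence and is centred ahead of the cradle at (317,148). I'll advance to contact.

>>> jog_arm --deltas '[0, -0.5, -5, -0.014, 0, 0, 0.3, 0, 0, -5, 0, 0, 0, 0.3, 0, 0, -5, 0, 0, 0, 0.3, 0, 0, -5, 0, 0, 0, 0.3, 0, 0, -3, 0, 0, 0, 0.3, 0, 0, -3, 0, 0, 0, 0.3]'

```text
t: 9.45
eef_pos: [510.2, 17.5, 197.5]
tcp_rot: [-1.571, 1.568, 3.031]
ft_force: [-0.2, -0.9, -0.3]
opening: 0.301
```

>>> jog_arm --deltas '[0, 0, -3, 0, 0, 0, 0.3, 0, 0, -3, 0, 0, 0, 0.3, 0, 0, -3, 0, 0, 0, 0.3]'

```text
t: 9.82
eef_pos: [511.3, 26.9, 197.5]
tcp_rot: [-1.556, 1.568, 3.047]
ft_force: [-0.6, -0.4, 0.2]
opening: 0.302
```

Run:
```python
from h import *
s=env.state(); print(s["eef_pos"],s["ft_force"],w2j(s["eef_pos"]))
print(turn(JIG[2]-.087))
d=crop("wrist",0,0,640,480,1,"w8")
```

```text
[511.3234932   26.9120923  197.50433567] [-0.6146193  -0.42321601  0.17392857] [ -50.52049107 -202.47492813]
[-1.28713494e-03  3.56507324e-05  2.43880510e-03]
```

View pics/w8.png

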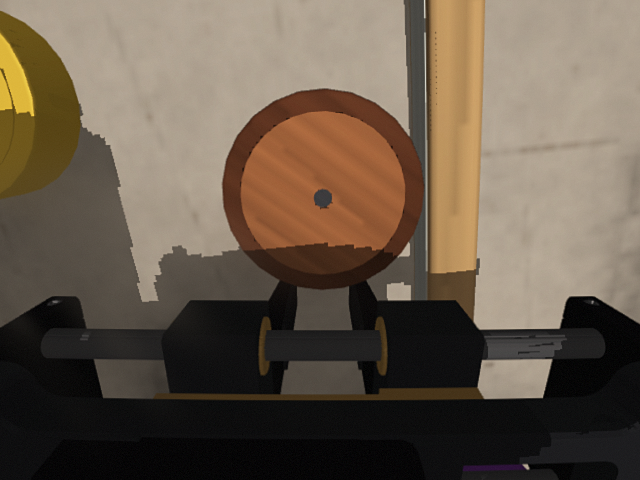

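Any contact with the fence is very light, with almost no x force, so I'll push the blank firmly back onto the fence before going on.

>>> jog_arm --deltas '[0, 1, -0.5, 0, 0, 0.002, 0.3, 0, 1, -0.5, 0, 0, 0, 0.3]'

```text
t: 10.12
eef_pos: [513.4, 28.1, 197.5]
tcp_rot: [-1.516, 1.57, 3.087]
ft_force: [-0.2, -1.5, 1.0]
opening: 0.302
```

>>> jog_arm --deltas '[0, 1, -1, 0, 0, 0, 0.3, 0, 1, -1, 0, 0, 0, 0.3]'

```text
t: 10.38
eef_pos: [515.5, 29.7, 197.4]
tcp_rot: [-1.466, 1.569, 3.136]
ft_force: [-2.1, -1.4, 0.4]
opening: 0.3
```

Run:
```python
from h import *
s=env.state(); print(s["eef_pos"],s["ft_force"],w2j(s["eef_pos"]))
print(turn(JIG[2]-.087))
d=crop("wrist",0,0,640,480,1,"w9")
print([w2j(p) for p in pix2w(d,[(418,20),(418,230),(427,20)],[0,0,34])])
```

```text
[515.52722588  29.74690748 197.39456598] [-2.13743747 -1.43122871  0.43199566] [ -46.37879057 -199.55022942]
[-0.00102963  0.00019045  0.00182652]
[array([  8.99975954, -71.65994918]), array([   7.63864929, -173.83422779]), array([  3.13257581, -81.11957315])]
```

View pics/w9.png

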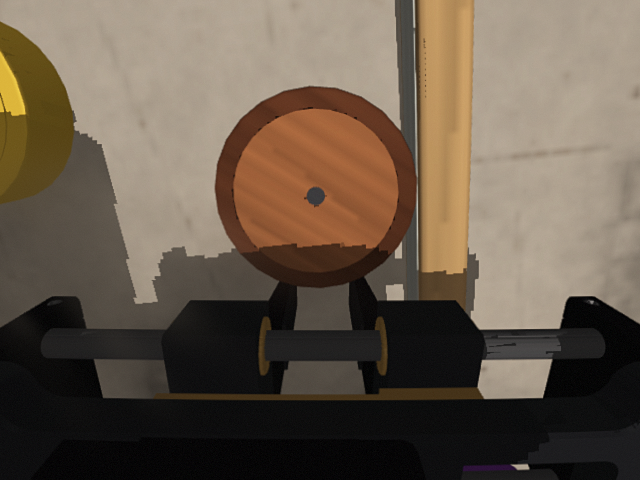

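The gripper slid 3 mm toward the fence while the blank stayed put (rim at 416 against the fence line at 418). That means the blank is on the fence and the left finger now holds it there. Next is the slide along the fence.

>>> jog_arm --deltas '[0, -0.2, -4, 0, 0, 0.002, 0.3, 0, -0.4, -6, 0, 0, 0, 0.3, 0, -0.4, -6, 0, 0, 0, 0.3, 0, -0.4, -6, 0, 0, 0, 0.3]'

```text
t: 10.92
eef_pos: [516.9, 53.2, 197.4]
tcp_rot: [1.513, 1.57, -0.168]
ft_force: [-0.6, -1.2, -0.4]
opening: 0.296
```

Run:
```python
from h import *
s=env.state(); print(s["eef_pos"],s["ft_force"],w2j(s["eef_pos"]))
print(turn(JIG[2]-.087))
d=crop("wrist",0,0,640,480,1,"w10")
```

```text
[516.88171528  53.16761294 197.449633  ] [-0.58414734 -1.2064229  -0.44038374] [ -45.52905689 -176.10578363]
[-1.53859384e-03  6.74354042e-05 -1.15640921e-03]
```

View pics/w10.png

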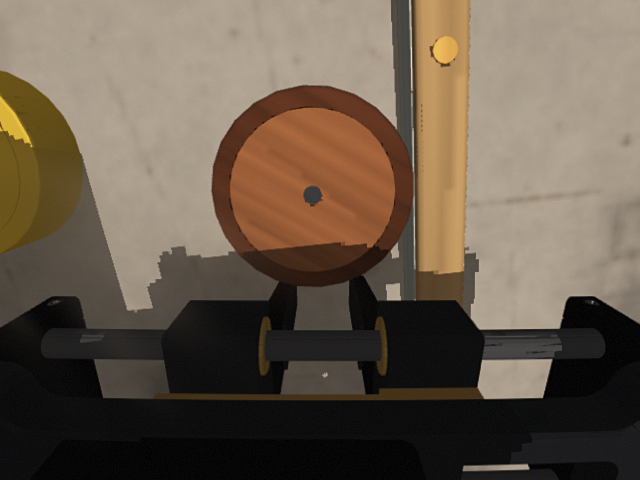

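Still touching (rim at 413, fence at 415). I'll continue.

>>> jog_arm --deltas '[0, -0.5, -6, 0, 0, 0, 0.3, 0, -0.5, -6, 0, 0, 0, 0.3, 0, -0.5, -6, 0, 0, 0, 0.3, 0, -0.5, -6, 0, 0, 0, 0.3, 0, -0.5, -6, 0, 0, 0, 0.3, 0, -0.5, -6, 0, 0, 0, 0.3, 0, -0.5, -6, 0, 0, 0, 0.3]'

```text
t: 11.85
eef_pos: [518.0, 98.8, 197.5]
tcp_rot: [1.567, 1.57, -0.113]
ft_force: [-0.3, -0.9, -0.2]
opening: 0.298
```

>>> jog_arm --deltas '[0, -0.5, -6, 0, 0, 0, 0.3, 0, -0.5, -6, 0, 0, 0, 0.3, 0, -0.5, -6, 0, 0, 0, 0.3, 0, -0.5, -6, 0, 0, 0, 0.3, 0, -0.5, -6, 0, 0, 0, 0.3]'

```text
t: 12.48
eef_pos: [518.8, 131.0, 197.4]
tcp_rot: [1.516, 1.57, -0.164]
ft_force: [-1.0, -1.0, 0.3]
opening: 0.297
```

Run:
```python
from h import *
s=env.state(); print(s["eef_pos"],s["ft_force"],w2j(s["eef_pos"]))
print(turn(JIG[2]-.087))
d=crop("wrist",0,0,640,480,1,"w11")
```

```text
[518.84571363 131.02903309 197.43912275] [-1.04022752 -0.95430129  0.30803687] [-45.24251451 -98.2201243 ]
[-1.10687668e-03  5.64749158e-05 -1.01938290e-03]
```

View pics/w11.png

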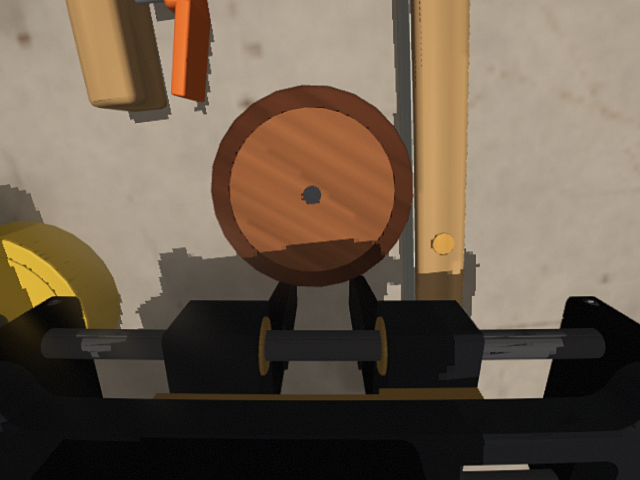

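The blank's centre is at y≈-45, still on the fence (rim at 411, fence at 413), with the shoe and wall ahead on the left at (190,60) and (110,60).

>>> jog_arm --deltas '[0, -0.5, -6, 0, 0, 0, 0.3, 0, -0.5, -6, 0, 0, 0, 0.3, 0, -0.5, -6, 0, 0, 0, 0.3, 0, -0.5, -6, 0, 0, 0, 0.3, 0, -0.5, -6, 0, 0, 0, 0.3, 0, -0.5, -6, 0, 0, 0, 0.3]'

```text
t: 13.28
eef_pos: [519.8, 170.0, 197.4]
tcp_rot: [1.585, 1.57, -0.095]
ft_force: [-1.6, -1.4, 0.1]
opening: 0.299
```

>>> jog_arm --deltas '[0, -0.2, -3, 0, 0, 0, 0.3, 0, -0.2, -3, 0, 0, 0, 0.3, 0, -0.2, -3, 0, 0, 0, 0.3, 0, -0.2, -3, 0, 0, 0, 0.3]'

```text
t: 13.78
eef_pos: [520.3, 182.9, 197.4]
tcp_rot: [1.494, 1.57, -0.186]
ft_force: [-1.0, -1.0, 0.3]
opening: 0.295
```

Run:
```python
from h import *
s=env.state(); print(s["eef_pos"],s["ft_force"],w2j(s["eef_pos"]))
print(turn(JIG[2]-.087))
d=crop("wrist",0,0,640,480,1,"w12")
```

```text
[520.33735122 182.94080244 197.41827364] [-0.98181039 -1.04408937  0.27736162] [-44.86931271 -46.2882699 ]
[-9.51114963e-04  6.58565656e-05 -8.53379395e-04]
```

View pics/w12.png

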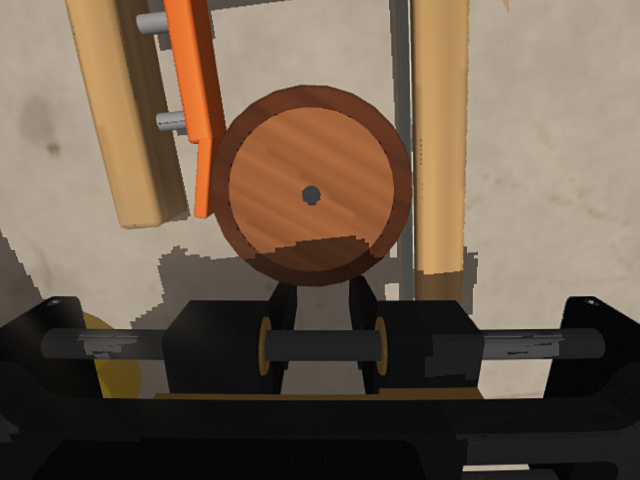

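The blank is entering the channel: the shoe's lead-in is at (205,180), level with the rim at (214,185). I'll continue slowly and watch the force.

>>> jog_arm --deltas '[0, -0.2, -2.5, 0, 0, 0, 0.3, 0, -0.2, -2.5, 0, 0, 0, 0.3, 0, -0.2, -2.5, 0, 0, 0, 0.3, 0, -0.2, -2.5, 0, 0, 0, 0.3]'

```text
t: 14.32
eef_pos: [519.9, 192.7, 197.3]
tcp_rot: [-0.816, 1.567, -2.496]
ft_force: [-3.5, -5.0, 2.6]
opening: 0.302
```

>>> jog_arm --deltas '[0, -0.2, -2.5, 0, 0, 0, 0.3, 0, -0.2, -2.5, 0, 0, 0, 0.3, 0, -0.2, -2.5, 0, 0, 0, 0.3, 0, -0.2, -2.5, 0, 0, 0, 0.3]'

```text
t: 14.82
eef_pos: [519.0, 201.8, 197.3]
tcp_rot: [-0.921, 1.561, -2.6]
ft_force: [-3.4, -6.6, 4.4]
opening: 0.3
```

>>> jog_arm --deltas '[0, -0.2, -2.5, 0, 0, 0, 0.3, 0, -0.2, -2.5, 0, 0, 0, 0.3, 0, -0.2, -2.5, 0, 0, 0, 0.3, 0, -0.2, -2.5, 0, 0, 0, 0.3]'

```text
t: 15.32
eef_pos: [518.5, 211.1, 197.2]
tcp_rot: [-0.921, 1.557, -2.6]
ft_force: [-1.6, -5.0, 0.9]
opening: 0.302
```

Run:
```python
from h import *
s=env.state(); print(s["eef_pos"],s["ft_force"],w2j(s["eef_pos"]))
print(turn(JIG[2]-.087))
d=crop("wrist",0,0,640,480,1,"w13")
```

```text
[518.51610565 211.13342059 197.24604971] [-1.61819076 -4.96537014  0.89758337] [-47.29735605 -18.14141823]
[0.00055548 0.0086446  0.01137708]
```

View pics/w13.png

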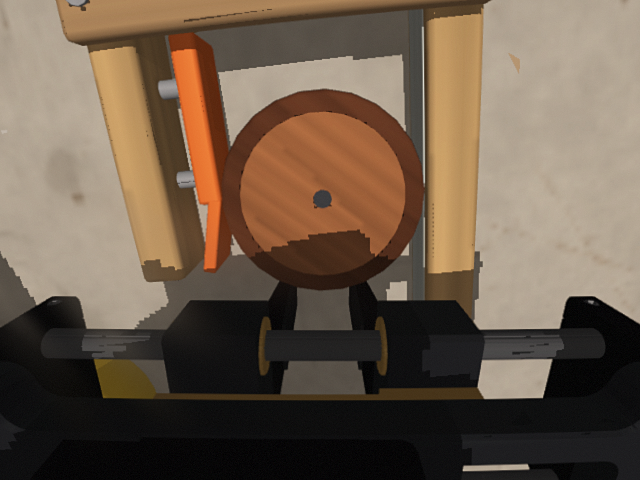

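The blank is in the channel at y≈35, touching the fence and pressing the shoe, with about 5 N of drag. I'll keep going and correct a 0.7° tool tilt on the way.

>>> jog_arm --deltas '[0, -0.2, -2.5, 0, 0.003, 0.004, 0.3, 0, -0.2, -2.5, 0, 0.003, 0.004, 0.3, 0, -0.2, -2.5, 0, 0.003, 0.004, 0.3, 0, -0.2, -2.5, 0, 0, 0, 0.3]'

```text
t: 15.88
eef_pos: [517.5, 221.1, 197.0]
tcp_rot: [-1.133, 1.566, -2.811]
ft_force: [-1.3, -5.5, 2.3]
opening: 0.304
```

>>> jog_arm --deltas '[0, -0.2, -2.5, 0, 0.001, 0.001, 0.3, 0, -0.2, -2.5, 0, 0.001, 0.001, 0.3, 0, -0.2, -2.5, 0, 0.001, 0.001, 0.3, 0, -0.2, -2.5, 0, 0.001, 0.001, 0.3]'

```text
t: 16.38
eef_pos: [517.3, 231.3, 196.9]
tcp_rot: [-2.246, 1.569, 2.359]
ft_force: [-2.0, -4.7, 3.0]
opening: 0.301
```

>>> jog_arm --deltas '[0, -0.2, -2.5, 0, 0.001, 0.001, 0.3, 0, -0.2, -2.5, 0, 0.001, 0.001, 0.3, 0, -0.2, -2.5, 0, 0.001, 0.001, 0.3]'

```text
t: 16.75
eef_pos: [517.1, 239.1, 196.8]
tcp_rot: [3.117, 1.567, 1.439]
ft_force: [-2.0, -5.2, 3.4]
opening: 0.299
```

Run:
```python
from h import *
s=env.state(); print(s["eef_pos"],s["ft_force"],w2j(s["eef_pos"]))
print(turn(JIG[2]-.087))
```

```text
[517.14972678 239.0557546  196.83572792] [-1.99130336 -5.18723489  3.38992539] [-49.26481675   9.74500904]
[ 1.63135578e-03 -3.72568205e-03 -8.89176040e-05]
```

>>> jog_arm --deltas '[0, -0.1, -1.5, 0, -0.001, 0, 0.3, 0, -0.1, -1.5, 0, -0.001, 0, 0.3, 0, -0.1, -1.5, 0, -0.001, 0, 0.3, 0, -0.1, -1.5, 0, 0, 0, 0.3]'

```text
t: 17.25
eef_pos: [517.3, 245.4, 196.9]
tcp_rot: [-2.906, 1.57, 1.699]
ft_force: [-1.6, -5.7, 2.5]
opening: 0.296
```

>>> jog_arm --deltas '[0, -0.1, -1.5, 0, 0, 0, 0.3, 0, -0.1, -1.5, 0, 0, 0, 0.3]'

```text
t: 17.5
eef_pos: [517.4, 248.5, 196.9]
tcp_rot: [-2.276, 1.57, 2.33]
ft_force: [-2.4, -4.5, 2.8]
opening: 0.299
```

>>> jog_arm --deltas '[0, -0.1, -1.5, 0, 0, 0, 0.3, 0, -0.1, -1.5, 0, 0, 0, 0.3]'

```text
t: 17.75
eef_pos: [517.5, 251.8, 196.9]
tcp_rot: [-2.005, 1.57, 2.6]
ft_force: [-1.5, -3.6, 2.9]
opening: 0.297
```

>>> jog_arm --deltas '[0, -0.1, -1.5, 0, 0, 0, 0.3, 0, -0.1, -1.5, 0, 0, 0, 0.3]'

```text
t: 18.0
eef_pos: [517.7, 254.9, 196.9]
tcp_rot: [-1.848, 1.57, 2.758]
ft_force: [-2.2, -4.4, 2.4]
opening: 0.296
```

Drag is 4 to 5 N and the blank's centre is at y≈79. I'll continue toward the stop.

>>> jog_arm --deltas '[0, -0.1, -1.5, 0, 0, 0, 0.3, 0, -0.1, -1.5, 0, 0, 0, 0.3]'

```text
t: 18.25
eef_pos: [517.7, 258.1, 196.9]
tcp_rot: [-1.664, 1.57, 2.942]
ft_force: [-1.7, -4.9, 2.5]
opening: 0.301
```

>>> jog_arm --deltas '[0, -0.1, -1.5, 0, 0, 0, 0.3, 0, -0.1, -1.5, 0, 0, 0, 0.3]'

```text
t: 18.5
eef_pos: [517.8, 261.3, 196.9]
tcp_rot: [-1.542, 1.57, 3.064]
ft_force: [-2.0, -4.2, 1.9]
opening: 0.3
```

>>> jog_arm --deltas '[0, -0.1, -1.5, 0, 0, 0, 0.3, 0, -0.1, -1.5, 0, 0, 0, 0.3]'

```text
t: 18.75
eef_pos: [517.9, 264.5, 196.9]
tcp_rot: [-1.481, 1.57, 3.125]
ft_force: [-1.4, -4.7, 2.2]
opening: 0.298
```

>>> jog_arm --deltas '[0, -0.1, -1.5, 0, 0, 0, 0.3, 0, -0.1, -1.5, 0, 0, 0, 0.3]'

```text
t: 19.0
eef_pos: [518.0, 267.7, 196.9]
tcp_rot: [-1.42, 1.57, -3.098]
ft_force: [-1.6, -4.8, 2.5]
opening: 0.298
```

>>> jog_arm --deltas '[0, -0.1, -1.2, 0, 0, 0, 0.3, 0, -0.1, -1.2, 0, 0, 0, 0.3]'

```text
t: 19.25
eef_pos: [518.1, 270.3, 196.9]
tcp_rot: [-1.441, 1.57, -3.118]
ft_force: [-1.3, -4.7, 2.9]
opening: 0.3
```

>>> jog_arm --deltas '[0, -0.1, -1.2, 0, 0, 0, 0.3, 0, -0.1, -1.2, 0, 0, 0, 0.3]'

```text
t: 19.5
eef_pos: [518.1, 272.8, 196.9]
tcp_rot: [-1.297, 1.57, -2.975]
ft_force: [-1.0, -5.6, 2.4]
opening: 0.302
```

>>> jog_arm --deltas '[0, -0.1, -1.2, 0, 0, 0, 0.3, 0, -0.1, -1.2, 0, 0, 0, 0.3]'

```text
t: 19.75
eef_pos: [518.3, 273.8, 196.9]
tcp_rot: [-0.581, 1.567, -2.258]
ft_force: [-0.5, -17.2, 6.0]
opening: 0.302
```

>>> jog_arm --deltas '[0, -0.1, -1.2, 0, 0, 0, 0.3, 0, -0.1, -1.2, 0, 0, 0, 0.3]'

```text
t: 20.0
eef_pos: [518.6, 274.3, 197.0]
tcp_rot: [-0.486, 1.563, -2.162]
ft_force: [-0.3, -14.6, 5.2]
opening: 0.298
```

The stop is felt: y force rose from 4.7 to about 15 N and the advance ended at tool y≈274 (blank y≈98, within 73 to 103). I'll hold there for a moment.

>>> jog_arm --deltas '[0, 0, -1, 0, 0, 0, 0.3, 0, 0, -1, 0, 0, 0, 0.3]'

```text
t: 20.25
eef_pos: [518.9, 274.7, 197.0]
tcp_rot: [-0.481, 1.56, -2.158]
ft_force: [-0.7, -12.6, 5.8]
opening: 0.301
```

>>> jog_arm --deltas '[0, 0, -1, 0, 0, 0, 0.3, 0, 0, -1, 0, 0, 0, 0.3]'

```text
t: 20.5
eef_pos: [519.2, 275.2, 197.0]
tcp_rot: [-0.477, 1.557, -2.154]
ft_force: [-1.7, -12.9, 5.2]
opening: 0.299
```

Run:
```python
from h import *
s=env.state(); print(s["eef_pos"],s["ft_force"],w2j(s["eef_pos"]),turn(JIG[2]-.087))
d=crop("wrist",0,0,640,480,1,"w14")
print(w2j(pix2w(d,[(322,197)],30)[0]))
```

```text
[519.23986696 275.18507933 196.96329591] [ -1.71703724 -12.88673091   5.21679337] [-47.95332462  45.91097066] [0.0028094  0.01237156 0.00637775]
[-45.09540147  97.73593493]
```

View pics/w14.png

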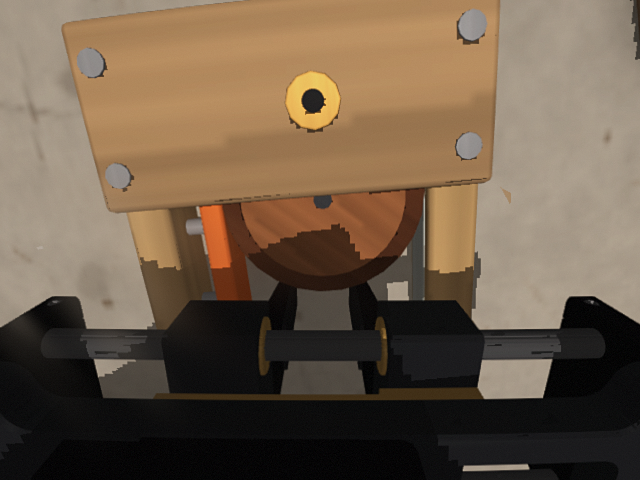

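The blank is under the hood, held in the cradle, and estimated at jig (-45,98). I pressed about 8 to 12 N over the drag for around 0.7 s, and the small remaining tool creep is explained by wrist tilt. Next I'll release straight back.

>>> jog_arm --deltas '[0, 0, 2, 0, 0, 0, 0.3, 0, 0, 3, 0, 0.006, 0.003, 0.3, 0, 0.3, 6, 0, 0.006, 0.003, 0.3, 0, 0.5, 10, 0, 0, 0, 0.3, 0, 0.5, 10, 0, 0, 0, 0.3, -40, 0, 0, 0, 0, 0, 0.3, -50, 0, 0, 0, 0, 0, 0.3, -40, 0, 0, 0, 0, 0, 0.3, 0, 0, 0, 0, 0, 0, 0.3]'

```text
t: 21.68
eef_pos: [517.4, 240.2, 330.1]
tcp_rot: [2.682, 1.568, 1.003]
ft_force: [-0.1, -0.9, -0.7]
opening: 0.301
```

Run:
```python
from h import *
s=env.state(); print(s["t"],s["eef_pos"],s["ft_force"],w2j(s["eef_pos"]))
d=crop("wrist",0,0,640,480,1,"w15")
d2=crop("top",0,0,640,480,1,"t15");d3=crop("scene",0,0,640,480,1,"s15")
print(w2pix(d,[j2w((-45,98,30)),j2w((-45,53,30)),j2w((-45,53,0))]))
```

```text
21.675 [517.43390085 240.19283898 330.10344575] [-0.14835051 -0.92877206 -0.67550728] [-49.00519944  10.88795027]
[[318.03896973 126.71383779]
 [322.86159779 183.36961269]
 [322.80192772 178.94962518]]
```

View pics/w15.png

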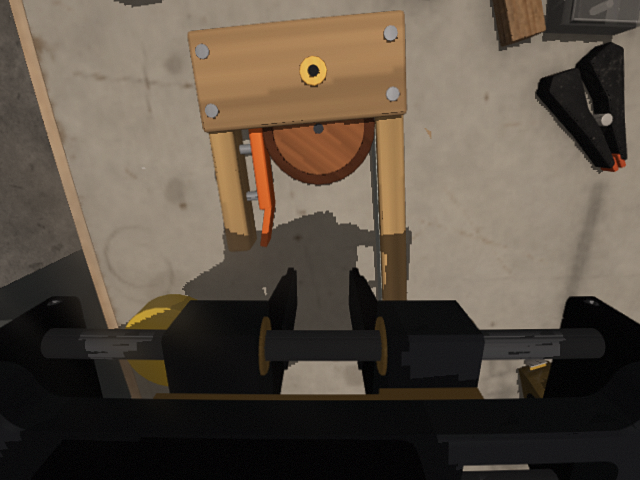

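View pics/s15.png

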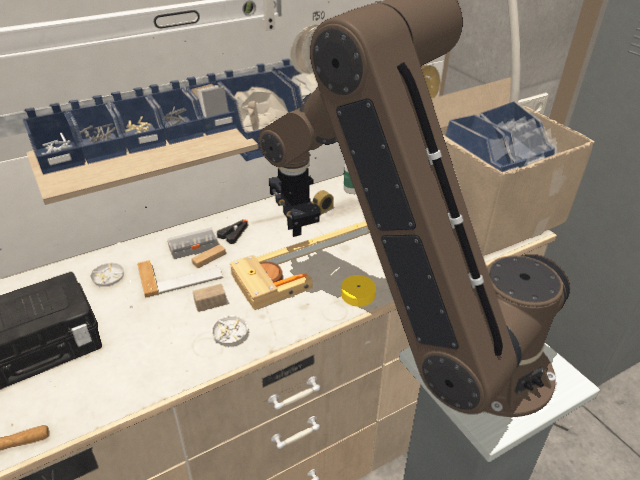

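View pics/t15.png

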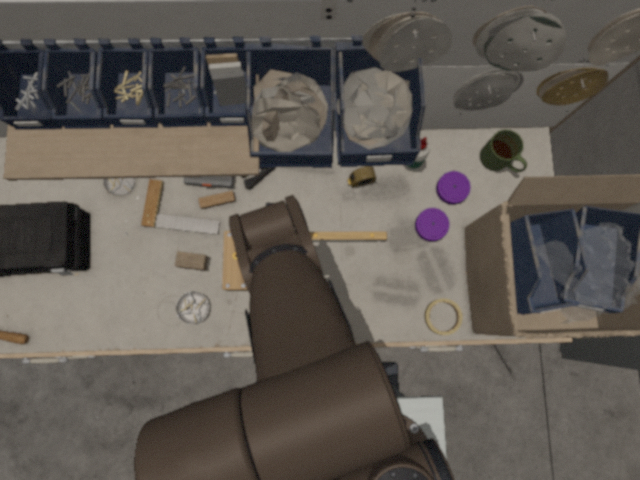

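The blank's back rim at (320,184) matches the prediction for y=98 (183), so it stayed home after release. The robot is clear and the bystanders I can see haven't moved. Handing in.

```bash
python3 -c "
from cell import env
print(env.job_done())"
```

```text
the job is handed in; nothing more can be done
None
```

The dark blank is in the jig, pressed home on the hidden stop, and I handed the job in at about 22 s with the robot clear of everything.

- **Loading:** I pushed it against the fence with its centre at about jig y = -165 mm, before the halfway point at -130. I then slid it along the fence and past the shoe until it stopped at about y = 98 mm, within the 73 to 103 range.
- **Forces:** The blank dragged with about 4–5 N in the channel. At the stop the reading rose to 17 N along the fence. I then held roughly 13–15 N, about 8–10 N over the drag, for around 0.7 s. The highest total wrist reading was about 18 N, but I only had readings at the end of each move, so a brief higher peak between them would not show.
- **Last checks:** After I withdrew, the blank's back edge was within about 1 pixel of where it should be for y = 98, so it did not spring back. The bystanders in view had not moved, though the arm hid parts of the bench.

**Not confirmed or disagreeing:**
- **Pin:** It is hidden under the hood, so I judged it pressed in from the hard stop and the position alone.
- **Jig position:** My first camera estimate was about 3 mm off across the fence, which showed when the blank touched it; I corrected it.
- **Fence contact:** Just before the slide the blank pressed on the fence with almost no force. I pushed it back on firmly before continuing, and the pictures suggest it had never left the fence.

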